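# Find the tin with the chocolate in it by its weight and stand it by the cake

## Robot

A 6-joint arm with a two-finger parallel gripper is mounted at the origin on the work surface. World frame = base frame: x ahead of the robot, y to its left, z up, the work surface at z = 0. Lengths are in m, angles in rad, forces in N, time in s.
With the tool pointing down it reaches from about 0.35 to 0.875 m from the base axis. Payload 4.2 kg.
Tool frame: the origin (TCP) lies midway between the tips of the shut fingers; the grasp point (between the pads) lies 19 mm behind it (ctrl.grip_depth is the distance from the TCP to the grasp point, in m); z points along the fingers, y is the line along which they close (so a half turn about z gives the same grasp; the last joint's range is limited). The gripper opens to 87 mm and grips with 3 to 60 N. Pads are 19 mm wide; open, the fingers measure 117 mm over their backs; the gripper's body (75 mm by 190 mm) begins 51 mm behind the grasp point.
Start: joints at [1.449, 0.385, 0.008, 0, -1.194, -0.259], TCP at [0.232, 0.58, 0.223] pointing down, gripper open.
Joint ranges: [-3.14, 3.14], [-1.21, 2.06], [-1.07, 1.41], [-3.16, 2.05], [-2.99, -0.16], [-3.1, 3.1]. Speed limits (rad/s): [2.79, 2.79, 3.14, 3.14, 3.14, 3.14].

## Interface

Orientations are given as a unit quaternion [x, y, z, w].
In Python, from rig import ctrl gives the robot as it stands.
- The arm moves only by the tool move_arm, never from a script. Its argument "commands" is a list of rows, each a list of 7 numbers: the turn, a rotation vector about the tool's x, y, z as a fraction of full scale, then the shift along the tool's x, y, z as a fraction of full scale, then the opening, from 0 (shut) to 1 (fully open). A call has 1 to 10 rows; each row shifts and turns the commanded pose from where the row before left it, along the tool's axes as they then stand; what a row does not reach is not made up. Full scale, the value 1, is 0.02 m for a shift and 6 degrees for a turn. A row lasts 1/8 s, in which the tool goes at most 62.5 mm and 10.7 degrees, less where a joint would pass 70% of its speed; a pose out of reach is approached as far as the arm can. A call with a number of a shift or a turn outside -1 to 1 is refused whole. A call with a gripper value outside its range is refused whole. The fingers move at their own pace and stop on an object; "newtons" is the grip in N (left out, the last holds). Time passes only in rows, so rows that do not move let the fingers close. It gives the time, the measured TCP pose, the force, the opening and the grip force at its end, in the units of the state.
- ctrl.state(): the state, without advancing time (a new reading comes with each control period).
- ctrl.camera(name): name is "side" or "top" or "wrist"; returns the picture (384x512x3 uint8, red, green, blue); there is no depth.
- ctrl.camera_info(name): a dict with "fx", "fy", "cx", "cy" (pixels), "xyz" and "orientation" of the camera in the world; the wrist camera has in their place "mount" (4x4, takes a point from camera to tool coordinates, whose origin is the TCP and whose axes are the flange's). Camera axes: x right, y down, z forward; pixel columns grow to the right and rows downward; lengths in m; the calibration is good to about 2 mm. A picture is of the moment at which its call begins: read the wrist's pose just before it. camera_info takes no time and is no camera call.
- ctrl.finish_job(): hands the job in; it is judged then, once.
The state is a dict: "time_s": time; "joints": joint angles; "joint_velocities": joint speeds; "effort": joint torques, N m; "tcp_pos": TCP position; "tool_rot": TCP orientation; "ft_force": force on the tool from outside, world axes, zero at the start; "wrist_torque": the same for the moment, N m; "grip_width": opening from 0.0 (shut) to 1.0 (fully open); "gripper_force": force on a finger pad.
Only numpy, scipy, OpenCV 4.12 (cv2) and the standard library are available. Lean on these libraries where they do the work, as an engineer would, in place of code of your own. Each camera call takes 0.05 s, during which the arm holds its last target. There are 200 camera calls.

## Task

Only one of the three identical closed chocolate tins in the wooden tray is still full: find it by lifting them to feel which is much the heaviest. Lay the full tin on its side on the round green mat and let go of it, then take it again another way and stand it upright in the middle of the mat, pink lid up. Leave the other two lying in the tray, do not drop any tin, and leave the bottle, the palette knife and the nozzle where they are.

Things in the scene. Friction and masses are not known exactly. Their poses are not given: they have to be found in the camera images.
- tin_1: closed rigid square tin, 90 mm long, 50 x 50 mm across, white with a yellow band; the last 20 mm of one end is a pink lid. Origin at its centre, x axis along it to the lid end. Starts lying in the tray, lid to the tray's +x. All tins look alike; the full one (a solid block of chocolate inside) weighs 360 to 540 g in all, the two others 100 to 160 g; the weight lies within 5 mm of the centre
- tin_2: another tin, the same in looks, size and axes as tin_1; any of the three can be the full one, and only lifting tells
- tin_3: another tin, the same in looks, size and axes as tin_1; any of the three can be the full one, and only lifting tells
- tray: open wooden tray fixed to the table, outside 135 mm (its x) by 330 mm (its y) and 60 mm high, walls and floor 5 mm thick; origin at the centre of its underside. The tins lie side by side in it along its x, about 92 mm apart centre to centre, roughly 17 mm short of the walls at their ends, their tops 5 mm below its rim; only a grasp from straight above suits there
- mat: round green mat fixed to the table, 160 mm in diameter, 4 mm thick; origin at the centre of its underside. Open table for 100 mm around it. (Not listed: a cake on a turntable, 152 mm high, fixed on the far side of the table, over 0.7 m from the robot)
- colour_bottle: orange bottle with red cap standing on the table, 44 mm in diameter, 100 mm high; origin at its foot. Bystander
- knife: palette knife with black handle lying on the table, 220 mm long, 30 mm wide, 16 mm high; origin under its middle. Bystander
- nozzle: steel cone-shaped piping nozzle standing on the table, 44 mm in diameter at its foot, 60 mm high; origin at its foot. Bystander
There are look-alikes about, which are no part of the job. Leave any blue look-alike of the tin_1 alone.

How it is judged:
On the way:
1. the full tin lies on its side on the mat, let go (full: its weight on the mat is over 2.5 N) (((horizontal distance between tin_1 and mat below 0.05 m and contact force between tin_1 and mat above 2.5 N and height (world z) of tin_1 below 0.036 m and angle between tin_1's own x axis and vertical between 1.45 and 1.69 rad and contact force between tin_1 and the fingers below 0.05 N and linear speed of tin_1 below 0.03 m/s) or (horizontal distance between tin_2 and mat below 0.05 m and contact force between tin_2 and mat above 2.5 N and height (world z) of tin_2 below 0.036 m and angle between tin_2's own x axis and vertical between 1.45 and 1.69 rad and contact force between tin_2 and the fingers below 0.05 N and linear speed of tin_2 below 0.03 m/s) or (horizontal distance between tin_3 and mat below 0.05 m and contact force between tin_3 and mat above 2.5 N and height (world z) of tin_3 below 0.036 m and angle between tin_3's own x axis and vertical between 1.45 and 1.69 rad and contact force between tin_3 and the fingers below 0.05 N and linear speed of tin_3 below 0.03 m/s))), for 0.2 s.
At the end, for the whole second after the job is handed in: the full tin (its weight on the mat is over 2.5 N) stands still and upright (within 0.08 rad), pink lid up, on the mat, its axis within 35 mm of the mat's centre; the other two tins lie level within 0.1 rad on the tray's floor inside its walls (((horizontal distance between tin_1 and mat below 0.035 m and contact force between tin_1 and mat above 2.5 N and angle between tin_1's own x axis and vertical below 0.08 rad and height (world z) of tin_1 between 0.043 and 0.055 m and linear speed of tin_1 below 0.02 m/s and x of tin_2 in the frame of tray between -0.035 and 0.035 m and y of tin_2 in the frame of tray between -0.145 and 0.145 m and z of each of tin_2, tin_3 in the frame of tray below 0.04 m and angle between tin_2's own x axis and vertical between 1.47 and 1.67 rad and x of tin_3 in the frame of tray between -0.035 and 0.035 m and y of tin_3 in the frame of tray between -0.145 and 0.145 m and angle between tin_3's own x axis and vertical between 1.47 and 1.67 rad) or (horizontal distance between tin_2 and mat below 0.035 m and contact force between tin_2 and mat above 2.5 N and angle between tin_2's own x axis and vertical below 0.08 rad and height (world z) of tin_2 between 0.043 and 0.055 m and linear speed of tin_2 below 0.02 m/s and x of tin_1 in the frame of tray between -0.035 and 0.035 m and y of tin_1 in the frame of tray between -0.145 and 0.145 m and z of each of tin_1, tin_3 in the frame of tray below 0.04 m and angle between tin_1's own x axis and vertical between 1.47 and 1.67 rad and x of tin_3 in the frame of tray between -0.035 and 0.035 m and y of tin_3 in the frame of tray between -0.145 and 0.145 m and angle between tin_3's own x axis and vertical between 1.47 and 1.67 rad) or (horizontal distance between tin_3 and mat below 0.035 m and contact force between tin_3 and mat above 2.5 N and angle between tin_3's own x axis and vertical below 0.08 rad and height (world z) of tin_3 between 0.043 and 0.055 m and linear speed of tin_3 below 0.02 m/s and x of tin_1 in the frame of tray between -0.035 and 0.035 m and y of tin_1 in the frame of tray between -0.145 and 0.145 m and z of each of tin_1, tin_2 in the frame of tray below 0.04 m and angle between tin_1's own x axis and vertical between 1.47 and 1.67 rad and x of tin_2 in the frame of tray between -0.035 and 0.035 m and y of tin_2 in the frame of tray between -0.145 and 0.145 m and angle between tin_2's own x axis and vertical between 1.47 and 1.67 rad))); the robot touches nothing.
It fails at once if a tin dropped or thrown: faster than 0.6 m/s with no finger on it ((linear speed of tin_1 above 0.6 m/s and contact force between tin_1 and the fingers below 0.05 N) or (linear speed of tin_2 above 0.6 m/s and contact force between tin_2 and the fingers below 0.05 N) or (linear speed of tin_3 above 0.6 m/s and contact force between tin_3 and the fingers below 0.05 N)).
It fails at once if the bottle, knife or nozzle moved by more than 30 mm (distance of any of colour_bottle, knife, nozzle from where it was at the start of the episode above 0.03 m).
It also fails if it takes over 67 s, if anything falls off the work surface, if the arm or the gripper's body presses on something with over 40 N, if the wrist force passes 120 N, or if a joint passes its speed limit or range.

## Working session

There is one attempt and no reset: what is moved stays moved. The work goes in short steps, Python scripts to look and compute and a tool call to move; the robot and the scene stay as the last step left them, time stands still between calls to the robot, and variables do not carry over. Pictures are saved under pics/ and viewed, at most 10 in all, crops included, and the job is handed in when it is done.

Besides the shell and the picture viewer there is one more tool, called after "Emit:" by a JSON object that holds its "fn" and its "kwargs". move_arm: Moves the arm, as the interface text tells. Its arguments: {"type":"object","properties":{"commands":{"type":"array","items":{"type":"array","items":{"type":"number","minimum":-1,"maximum":1}}},"newtons":{"type":"number"}},"required":["commands"]}

```bash
mkdir -p pics; python3 - <<'E'
from rig import ctrl
import cv2
s=ctrl.state();print(s)
print(ctrl.grip_depth)
for n in("top","side"):
    print(n,ctrl.camera_info(n)); im=ctrl.camera(n)[:,:,::-1]
    cv2.imwrite(f"pics/{n}0.png",cv2.resize(im,(800,600),interpolation=cv2.INTER_CUBIC))
print(ctrl.camera_info("wrist"))
E
```

```text
{'time_s': 0.0, 'joints': array([ 1.44858779e+00,  3.85537043e-01,  6.60680157e-03, -5.09052592e-04,
       -1.19399573e+00, -2.58573629e-01]), 'joint_velocities': array([ 0.00033278, -0.00092447, -0.00138477, -0.00065304, -0.00015882,
       -0.00144338]), 'effort': array([ 7.68640984e-05, -3.90670681e+01,  1.87405014e+01,  4.21979919e+00,
        1.09639275e-02, -1.93924525e-04]), 'tcp_pos': array([0.2320494 , 0.57966501, 0.22146245]), 'tool_rot': array([ 9.81911941e-01, -1.89335020e-01, -1.63475000e-04,  1.07846297e-03]), 'ft_force': array([-0.40830941,  0.19574584, -0.20963405]), 'wrist_torque': array([-0.01666833, -0.0585679 , -0.01557002]), 'gripper_force': 0.0, 'grip_width': 1.0038302394264667}
0.0187
top {'fx': 380.80197268713414, 'fy': 380.80197268713414, 'cx': 252.8522278960827, 'cy': 190.8611382030012, 'xyz': array([ 0.5011331 , -0.09375094,  1.01220928]), 'orientation': array([-0.69981585,  0.71364786, -0.01798115,  0.02532168])}
side {'fx': 357.1778771105716, 'fy': 357.1778771105716, 'cx': 247.38859833486003, 'cy': 195.0069466904642, 'xyz': array([0.4570845 , 0.47506418, 0.70489116]), 'orientation': array([-0.09101635,  0.92950687, -0.3555414 ,  0.03637735])}
{'fx': 274.55496423559583, 'fy': 274.55496423559583, 'cx': 258.6780626398754, 'cy': 189.77108081401707, 'mount': array([[-5.41053499e-04, -9.67092073e-01, -2.54426077e-01,
         6.96620146e-02],
       [ 9.99999661e-01, -3.65436103e-04, -7.37514642e-04,
         7.03644718e-04],
       [ 6.20268090e-04, -2.54426390e-01,  9.67091944e-01,
        -1.61931868e-01],
       [ 0.00000000e+00,  0.00000000e+00,  0.00000000e+00,
         1.00000000e+00]])}
```

View pics/top0.png

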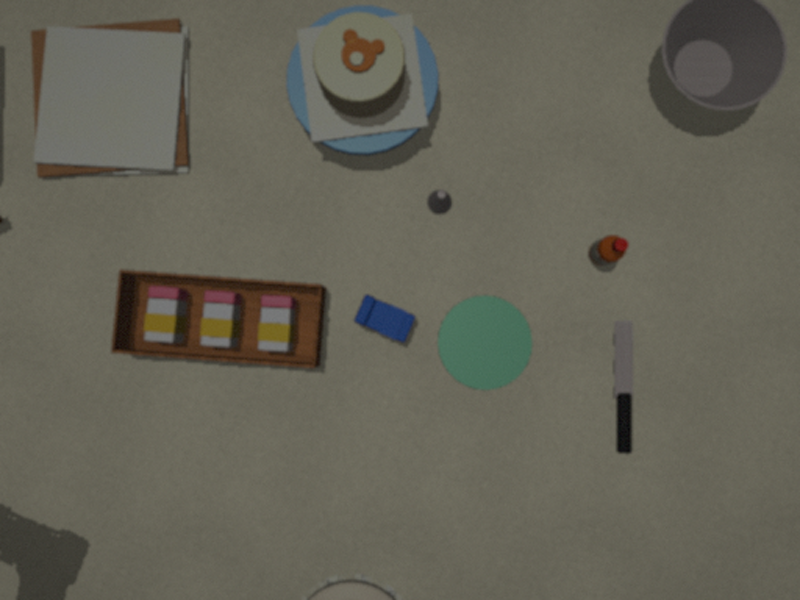

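View pics/side0.png

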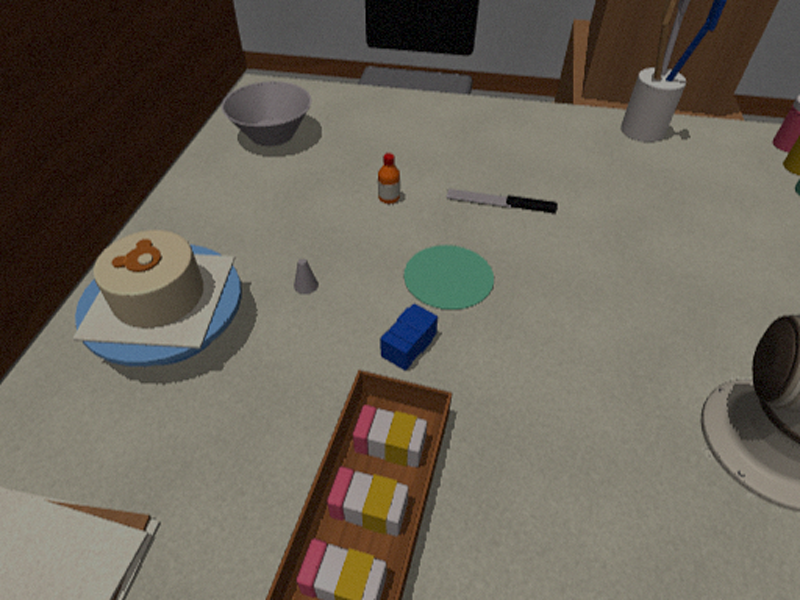

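The top view shows three tins in the tray at about (163,315), (220,319) and (276,323), with their pink lids up the image. The mat is at (485,342), and the blue look-alike at (385,319) sits between tray and mat. I'll enlarge the tray and locate everything.

```bash
cat >h.py <<'E'
from rig import ctrl
import numpy as np, cv2
from scipy.spatial.transform import Rotation as R
def ray(n,u,v,z):
    c=ctrl.camera_info(n)
    d=R.from_quat(c["orientation"]).apply([(u-c["cx"])/c["fx"],(v-c["cy"])/c["fy"],1])
    return c["xyz"]+d*(z-c["xyz"][2])/d[2]
def st():
    s=ctrl.state(); r=R.from_quat(s["tool_rot"]); return s,np.array(s["tcp_pos"]),r
def go(target,rot=None):
    "shift (units of 20mm) & turn (units of 6deg) in the tool frame from here"
    s,p,r=st(); d=r.inv().apply(np.array(target)-p)
    print("tcp",p.round(4),"shift units tool",(d/0.02).round(2))
    if rot is not None: print("turn units",(np.degrees((r.inv()*rot).as_rotvec())/6).round(2))
E
python3 - <<'E'
from h import *
k=1.5625
im=ctrl.camera("top")[:,:,::-1]
cv2.imwrite("pics/c1.png",cv2.resize(im[165:245,65:215],None,fx=5.2,fy=5.2,interpolation=cv2.INTER_CUBIC))
for n,(u,v),z in [("trayLT",(121,271),.06),("RT",(325,286),.06),("RB",(318,367),.06),("LB",(113,351),.06),("mat",(485,342),.004),("blue",(385,319),.03),("nozzle",(440,201),.04),("bottle",(612,248),.08)]:
    print(n,ray("top",u/k,v/k,z).round(4))
g=im.astype(int); m=((g[:,:,1]-g[:,:,2]>25)&(g[:,:,1]-g[:,:,0]>10)).astype(np.uint8)
n,l,s,c=cv2.connectedComponentsWithStats(m); i=1+s[1:,4].argmax(); print(s[i],c[i],ray("top",*c[i],.004))
s,p,r=st(); print(r.as_matrix().round(3))
E
```

```text
trayLT [0.6125 0.3576 0.06  ]
RT [0.5815 0.0278 0.06  ]
RB [0.4522 0.0406 0.06  ]
LB [0.4839 0.3693 0.06  ]
mat [ 0.486  -0.2342  0.004 ]
blue [ 0.5274 -0.0668  0.03  ]
nozzle [ 0.7203 -0.1615  0.04  ]
bottle [ 0.6307 -0.427   0.08  ]
[ 281  190   59   59 2773] [309.9253516  218.88063469] [ 0.48607112 -0.23290345  0.004     ]
[[ 0.928 -0.372 -0.001]
 [-0.372 -0.928 -0.002]
 [ 0.     0.002 -1.   ]]
```

View pics/c1.png

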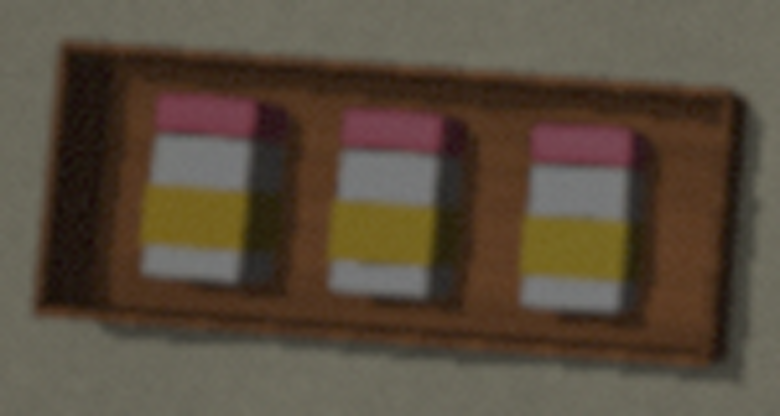

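The enlarged crop puts the top-face corners of the left tin at (157,95), (255,98), (240,283), (141,277). The middle tin is at (343,109) to (430,299) and the right one at (532,124) to (620,313).

```bash
cat >>h.py <<'E'
T={}
for k_,c_ in dict(A=[(157,95),(255,98),(240,283),(141,277)],B=[(343,109),(443,113),(430,299),(328,291)],C=[(532,124),(632,128),(620,313),(521,306)]).items():
    q=np.array([ray("top",65+u/5.2-.4,165+v/5.2-.4,.055) for u,v in c_])
    T[k_]=(q.mean(0)[:2],np.degrees(np.arctan2(*(q[0]+q[1]-q[2]-q[3])[1::-1])),q)
def down(yaw): return R.from_euler("z",yaw,degrees=True)*R.from_euler("x",180,degrees=True) # tool x at yaw
E
python3 - <<'E'
from h import *
for k,(c,y,q) in T.items(): print(k,c.round(4),y.round(2),np.linalg.norm(q[0]-q[1]).round(4),np.linalg.norm(q[1]-q[2]).round(4))
for n,p in dict(knife0=(624,322),knife1=(625,452)).items(): print(n,ray("top",p[0]/1.5625,p[1]/1.5625,.01).round(3))
A=T["A"][0]; go([*A,.15],down(180-5.4))
print(((np.array(T["C"][0])-T["A"][0])))
E
```

```text
A [0.5425 0.2952] -4.57 0.048 0.09
B [0.5335 0.2037] -4.42 0.0489 0.0903
C [0.5246 0.1113] -3.99 0.0487 0.0896
knife0 [ 0.515 -0.467  0.01 ]
knife1 [ 0.3   -0.459  0.01 ]
tcp [0.2321 0.5798 0.2217] shift units tool [19.7   7.44  3.6 ]
turn units [ 0.000e+00 -2.000e-02  2.726e+01]
[-0.0178988  -0.18386758]
```

Emit:
{"fn": "move_arm", "kwargs": {"commands": [[0,0,0,0.98,0.37,0.15,0.85],[0,0,0,0.98,0.37,0.15,0.85],[0,0,0,0.98,0.37,0.15,0.85],[0,0,0,0.98,0.37,0.15,0.85],[0,0,0,0.98,0.37,0.15,0.85],[0,0,0,0.98,0.37,0.15,0.85],[0,0,0,0.98,0.37,0.15,0.85],[0,0,0,0.98,0.37,0.15,0.85],[0,0,0,0.98,0.37,0.15,0.85],[0,0,0,0.98,0.37,0.15,0.85]]}}

```text
time_s: 1.4
tcp_pos: [0.3877, 0.4377, 0.1923]
tool_rot: [0.982, -0.189, 0.0, 0.0]
ft_force: [0.1, 0.9, -0.8]
grip_width: 0.848
gripper_force: 0.0
```

Emit:
{"fn": "move_arm", "kwargs": {"commands": [[0,0,0,0.98,0.37,0.15,0.85],[0,0,0,0.98,0.37,0.15,0.85],[0,0,0,0.98,0.37,0.15,0.85],[0,0,0,0.98,0.37,0.15,0.85],[0,0,0,0.98,0.37,0.15,0.85],[0,0,0,0.98,0.37,0.15,0.85],[0,0,0,0.98,0.37,0.15,0.85],[0,0,0,0.98,0.37,0.15,0.85],[0,0,0,0.98,0.37,0.15,0.85],[0,0,0,0.98,0.37,0.15,0.85]]}}

```text
time_s: 2.65
tcp_pos: [0.5422, 0.2962, 0.1624]
tool_rot: [0.982, -0.189, 0.0, -0.0]
ft_force: [0.2, 0.0, -0.1]
grip_width: 0.851
gripper_force: 0.0
```

Emit:
{"fn": "move_arm", "kwargs": {"commands": [[0,0,1,0,0,0,0.85],[0,0,1,0,0,0,0.85],[0,0,1,0,0,0,0.85],[0,0,1,0,0,0,0.85],[0,0,1,0,0,0,0.85],[0,0,1,0,0,0,0.85],[0,0,1,0,0,0,0.85],[0,0,1,0,0,0,0.85],[0,0,1,0,0,0,0.85],[0,0,1,0,0,0,0.85]]}}

```text
time_s: 3.9
tcp_pos: [0.5417, 0.2967, 0.1624]
tool_rot: [0.755, -0.656, -0.0, -0.0]
ft_force: [-0.3, -0.9, -0.5]
grip_width: 0.85
gripper_force: 0.0
```

Emit:
{"fn": "move_arm", "kwargs": {"commands": [[0,0,1,0,0,0,0.85],[0,0,1,0,0,0,0.85],[0,0,1,0,0,0,0.85],[0,0,1,0,0,0,0.85],[0,0,1,0,0,0,0.85],[0,0,1,0,0,0,0.85],[0,0,1,0,0,0,0.85],[0,0,1,0,0,0,0.85],[0,0,1,0,0,0,0.85],[0,0,1,0,0,0,0.85]]}}

```text
time_s: 5.15
tcp_pos: [0.5417, 0.2967, 0.1624]
tool_rot: [-0.325, 0.946, -0.0, -0.0]
ft_force: [-0.1, 0.0, 0.3]
grip_width: 0.853
gripper_force: 0.0
```

Emit:
{"fn": "move_arm", "kwargs": {"commands": [[0,0,1,0,0,0,0.85],[0,0,1,0,0,0,0.85],[0,0,1,0,0,0,0.85],[0,0,1,0,0,0,0.85],[0,0,1,0,0,0,0.85],[0,0,1,0,0,0,0.85],[0,0,1,0,0,0,0.85],[0,0,0.2,0,0,0,0.85],[0,0,0,0,0,0,0.85],[0,0,0,0,0,0,0.85]]}}

```text
time_s: 6.4
tcp_pos: [0.5413, 0.297, 0.1625]
tool_rot: [0.043, 0.999, -0.0, -0.0]
ft_force: [-0.5, 0.0, -0.7]
grip_width: 0.847
gripper_force: 0.0
```

```bash
python3 - <<'E'
from h import *
s,p,r=st(); print(s["time_s"],s["joints"].round(2),s["ft_force"])
A=T["A"][0]; go([*A,.015],down(180-5))
E
```

```text
6.4 [ 0.76  0.42 -0.1  -0.   -1.06 -2.42] [-0.45040592  0.02428203 -0.68233229]
tcp [0.5413 0.297  0.1625] shift units tool [-0.07 -0.08  7.38]
turn units [-0. -0.  0.]
```

Emit:
{"fn": "move_arm", "kwargs": {"commands": [[0,0,0,0,-0.08,1,0.85],[0,0,0,0,0,1,0.85],[0,0,0,0,0,1,0.85],[0,0,0,0,0,1,0.85],[0,0,0,0,0,1,0.85],[0,0,0,0,0,1,0.85],[0,0,0,0,0,0.7,0.85],[0,0,0,0,0,0.5,0.85],[0,0,0,0,0,0.18,0.85],[0,0,0,0,0,0,0.85]]}}

```text
time_s: 7.65
tcp_pos: [0.5412, 0.2956, 0.0151]
tool_rot: [0.044, 0.999, 0.0, 0.0]
ft_force: [-0.0, 0.0, 1.2]
grip_width: 0.856
gripper_force: 0.0
```

Emit:
{"fn": "move_arm", "kwargs": {"commands": [[0,0,0,0,0,0,0],[0,0,0,0,0,0,0],[0,0,0,0,0,0,0],[0,0,0,0,0,0,0],[0,0,0,0,0,0,0]], "newtons": 30}}

```text
time_s: 8.28
tcp_pos: [0.5413, 0.2959, 0.0153]
tool_rot: [0.044, 0.999, 0.0, 0.0]
ft_force: [-0.4, 1.1, 1.8]
grip_width: 0.578
gripper_force: 30.0
```

Emit:
{"fn": "move_arm", "kwargs": {"commands": [[0,0,0,0,0,-0.3,0],[0,0,0,0,0,-0.4,0],[0,0,0,0,0,-0.3,0],[0,0,0,0,0,0,0],[0,0,0,0,0,0,0],[0,0,0,0,0,0,0]]}}

```text
time_s: 9.02
tcp_pos: [0.5408, 0.2953, 0.0346]
tool_rot: [0.044, 0.999, -0.0, -0.0]
ft_force: [0.9, -0.6, -4.0]
grip_width: 0.574
gripper_force: 30.0
```

Emit:
{"fn": "move_arm", "kwargs": {"commands": [[0,0,0,0,0,0,0]]}}

```text
time_s: 9.15
tcp_pos: [0.5409, 0.2954, 0.0347]
tool_rot: [0.044, 0.999, -0.0, -0.0]
ft_force: [-0.6, -1.9, -3.7]
grip_width: 0.576
gripper_force: 30.0
```

Emit:
{"fn": "move_arm", "kwargs": {"commands": [[0,0,0,0,0,0,0]]}}

```text
time_s: 9.28
tcp_pos: [0.541, 0.2955, 0.0348]
tool_rot: [0.044, 0.999, -0.0, -0.0]
ft_force: [-0.0, -0.8, -4.7]
grip_width: 0.574
gripper_force: 30.0
```

The left tin weighs about 4 N, against at most 1.6 N for an empty one, so it is the full one. I'll lift it clear and carry it to the mat.

Emit:
{"fn": "move_arm", "kwargs": {"commands": [[0,0,0,0,0,-0.5,0],[0,0,0,0,0,-1,0],[0,0,0,0,0,-1,0],[0,0,0,0,0,-1,0],[0,0,0,0,0,-1,0],[0,0,0,0,0,-0.5,0],[0,0,0,0,0,0,0],[0,0,0,0.1,-0.3,0,0],[0,0,0,0,-0.6,0,0],[0,0,0,0,-1,0,0]], "newtons": 45}}

```text
time_s: 10.52
tcp_pos: [0.5353, 0.2567, 0.1343]
tool_rot: [0.044, 0.999, -0.0, -0.0]
ft_force: [-0.1, 0.1, -5.4]
grip_width: 0.569
gripper_force: 45.0
```

Emit:
{"fn": "move_arm", "kwargs": {"commands": [[0,0,0,0,-1,0,0],[0,0,0,0,-1,0,0],[0,0,0,0,-1,0,0],[0,0,0,0,-1,0,0],[0,0,0,0,-1,0,0],[0,0,0,0,-1,0,0],[0,0,0,0,-1,0,0],[0,0,0,0,-1,0,0],[0,0,0,0,-1,0,0],[0,0,0,0,-1,0,0]]}}

```text
time_s: 11.78
tcp_pos: [0.5181, 0.0573, 0.135]
tool_rot: [0.044, 0.999, -0.0, 0.0]
ft_force: [0.2, -0.0, -5.7]
grip_width: 0.567
gripper_force: 45.0
```

Emit:
{"fn": "move_arm", "kwargs": {"commands": [[0,0,0,0,-1,0,0],[0,0,0,0,-1,0,0],[0,0,0,0,-1,0,0],[0,0,0,0,-1,0,0],[0,0,0,0,-1,0,0],[0,0,0,0,-1,0,0],[0,0,0,0,-1,0,0],[0,0,0,0,-1,0,0],[0,0,0,0,-1,0,0],[0,0,0,0,-1,0,0]]}}

```text
time_s: 13.02
tcp_pos: [0.5004, -0.1419, 0.1349]
tool_rot: [0.044, 0.999, -0.0, 0.0]
ft_force: [-0.6, 0.1, -4.8]
grip_width: 0.572
gripper_force: 45.0
```

Emit:
{"fn": "move_arm", "kwargs": {"commands": [[0,0,0,0,-1,0,0],[0,0,0,0,-1,0,0],[0,0,0,0,-1,0,0],[0,0,0,0.1,-0.8,0,0],[0,0,0,0.1,-0.6,0,0],[0,0,0,0.1,-0.3,0,0],[0,0,-0.5,0,0,0,0],[0,0,-1,0,0,0,0],[0,0,-1,0,0,0,0],[0,0,-1,0,0,0,0]]}}

```text
time_s: 14.28
tcp_pos: [0.4865, -0.2334, 0.135]
tool_rot: [-0.141, 0.99, 0.0, -0.0]
ft_force: [-1.2, -0.2, -4.7]
grip_width: 0.573
gripper_force: 45.0
```

Emit:
{"fn": "move_arm", "kwargs": {"commands": [[0,0,-1,0,0,0,0],[0,0,-1,0,0,0,0],[0,0,-1,0,0,0,0],[0,0,-1,0,0,0,0],[0,0,-1,0,0,0,0],[0,0,-1,0,0,0,0],[0,0,-1,0,0,0,0],[0,0,-1,0,0,0,0],[0,0,-0.1,0,0,0,0],[0,0,0,0,0,0,0]]}}

```text
time_s: 15.52
tcp_pos: [0.4865, -0.2336, 0.135]
tool_rot: [-0.534, 0.846, 0.0, 0.0]
ft_force: [-0.6, 0.5, -6.2]
grip_width: 0.575
gripper_force: 45.0
```

```bash
python3 - <<'E'
from h import *
s,p,r=st(); print(s["time_s"],s["joints"].round(2),s["ft_force"],s["gripper_force"])
go([.486,-.233,.0145],down(244.5))
E
```

```text
15.525 [-0.15  0.32 -0.33 -0.   -0.92 -0.3 ] [-0.60939019  0.53662288 -6.19830886] 44.97841170988977
tcp [ 0.4865 -0.2336  0.135 ] shift units tool [-0.02  0.04  6.02]
turn units [-0.  0.  0.]
```

Emit:
{"fn": "move_arm", "kwargs": {"commands": [[0,0,0,0,0,0.5,0],[0,0,0,0,0,1,0],[0,0,0,0,0,1,0],[0,0,0,0,0,1,0],[0,0,0,0,0,1,0],[0,0,0,0,0,0.6,0],[0,0,0,0,0,0.5,0],[0,0,0,0,0,0.3,0],[0,0,0,0,0,0.07,0],[0,0,0,0,0,0.02,0]]}}

```text
time_s: 16.77
tcp_pos: [0.4869, -0.2338, 0.0155]
tool_rot: [-0.534, 0.845, -0.0, 0.0]
ft_force: [-0.7, -0.1, -3.9]
grip_width: 0.572
gripper_force: 45.0
```

Emit:
{"fn": "move_arm", "kwargs": {"commands": [[0,0,0,0,0,0,0],[0,0,0,0,0,0,0]]}}

```text
time_s: 17.02
tcp_pos: [0.4867, -0.2338, 0.0155]
tool_rot: [-0.534, 0.845, -0.0, 0.0]
ft_force: [0.8, -0.5, -3.9]
grip_width: 0.566
gripper_force: 45.0
```

Emit:
{"fn": "move_arm", "kwargs": {"commands": [[0,0,0,0,0,0.04,0],[0,0,0,0,0,0.03,0],[0,0,0,0,0,0,0]]}}

```text
time_s: 17.4
tcp_pos: [0.4866, -0.2338, 0.0143]
tool_rot: [-0.534, 0.845, -0.0, 0.0]
ft_force: [-1.2, 0.5, 1.2]
grip_width: 0.574
gripper_force: 45.0
```

Emit:
{"fn": "move_arm", "kwargs": {"commands": [[0,0,0,0,0,0,0.62],[0,0,0,0,0,0,0.7],[0,0,0,0,0,0,0.85],[0,0,0,0,0,0,0.85],[0,0,0,0,0,0,0.85],[0,0,0,0,0,0,0.85]]}}

```text
time_s: 18.15
tcp_pos: [0.4865, -0.2338, 0.0137]
tool_rot: [-0.534, 0.845, -0.0, -0.0]
ft_force: [0.8, 0.9, 0.0]
grip_width: 0.839
gripper_force: 0.0
```

Emit:
{"fn": "move_arm", "kwargs": {"commands": [[0,0,0,0,0,-0.4,0.85],[0,0.5,0,0,0,0,0.85],[0,1,0,0,0,0,0.85],[0,1,0,0,0,0,0.85],[0,1,0,0,0,0,0.85],[0,0.5,0,0,0,0,0.85],[0,0,0,0,0,0,0.85],[0,0,0,0,0,0,0.85]]}}

```text
time_s: 19.15
tcp_pos: [0.4867, -0.2338, 0.0221]
tool_rot: [-0.522, 0.827, -0.111, -0.175]
ft_force: [0.1, 0.1, -0.6]
grip_width: 0.85
gripper_force: 0.0
```

```bash
python3 - <<'E'
from h import *
s,p,r=st(); print(s["time_s"],s["joints"].round(2),s["ft_force"])
g=np.array([.4867,-.2337,.031]); go(g+.0187*r.as_matrix()[:,2],down(244.5)*R.from_euler("y",24,degrees=True))
im=ctrl.camera("side")[:,:,::-1]; cv2.imwrite("pics/s1.png",cv2.resize(im[110:260,180:380],None,fx=4,fy=4,interpolation=cv2.INTER_CUBIC))
E
```

```text
19.15 [ 0.02  0.52 -0.62  0.59 -0.71 -0.97] [ 0.12106594  0.09185274 -0.57066875]
tcp [ 0.4867 -0.2338  0.0221] shift units tool [0.17 0.   0.53]
turn units [-0.01  0.01  0.  ]
```

View pics/s1.png

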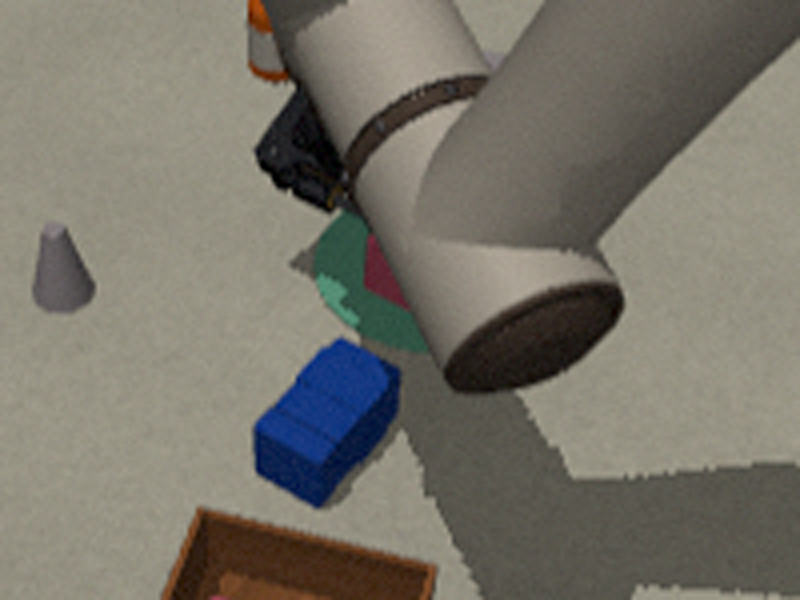

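The lid at (388,275) faces the tray side as intended and the tin lies flat on the mat. I'll regrip it with the tool tilted, lift, and turn it upright.

Emit:
{"fn": "move_arm", "kwargs": {"commands": [[0,0,0,0.17,0,0.3,0.85],[0,0,0,0,0,0.23,0.85],[0,0,0,0,0,0,0.85],[0,0,0,0,0,0,0],[0,0,0,0,0,0,0],[0,0,0,0,0,0,0],[0,0,0,0,0,0,0],[0,0,0,0,0,0,0]], "newtons": 45}}

```text
time_s: 20.2
tcp_pos: [0.4835, -0.2403, 0.0135]
tool_rot: [-0.523, 0.827, -0.111, -0.176]
ft_force: [-0.1, 0.2, 1.0]
grip_width: 0.575
gripper_force: 45.0
```

Emit:
{"fn": "move_arm", "kwargs": {"commands": [[0,0,0,0.15,0,-0.34,0],[0,0,0,0.31,0,-0.7,0],[0,0,0,0.31,0,-0.7,0],[0,0,0,0.31,0,-0.7,0],[0,0,0,0.15,0,-0.34,0],[0,0,0,0,0,0,0],[0,-0.5,0,0,0,0,0],[0,-1,0,0,0,0,0],[0,-1,0,0,0,0,0],[0,-1,0,0,0,0,0]]}}

```text
time_s: 21.45
tcp_pos: [0.4823, -0.2399, 0.0736]
tool_rot: [-0.534, 0.845, -0.012, -0.022]
ft_force: [-0.1, -0.9, -4.3]
grip_width: 0.571
gripper_force: 45.0
```

```bash
python3 - <<'E'
from h import *
s,p,r=st(); print(s["time_s"],s["joints"].round(2),s["ft_force"],s["wrist_torque"])
go([.4867,-.2337,.08],down(244.5)*R.from_euler("y",-66,degrees=True))
E
```

```text
21.45 [-0.13  0.4  -0.42  0.07 -0.77 -0.36] [-0.11511181 -0.873936   -4.34372182] [ 0.10700622 -0.05670106 -0.0176085 ]
tcp [ 0.4823 -0.2399  0.0736] shift units tool [-0.36 -0.07 -0.34]
turn units [  0.03 -11.48   0.  ]
```

Emit:
{"fn": "move_arm", "kwargs": {"commands": [[0,-1,0,0,0,0,0],[0,-1,0,0,0,0,0],[0,-1,0,0,0,0,0],[0,-1,0,0,0,0,0],[0,-1,0,0,0,0,0]]}}

```text
time_s: 22.08
tcp_pos: [0.4827, -0.2402, 0.0738]
tool_rot: [-0.519, 0.822, 0.126, 0.198]
ft_force: [-0.6, 0.1, -5.7]
grip_width: 0.572
gripper_force: 45.0
```

```bash
python3 - <<'E'
from h import *
s,p,r=st(); print(s["time_s"],s["joints"].round(2),s["ft_force"],s["wrist_torque"])
go([.4867,-.2337,.08],down(244.5)*R.from_euler("y",-66,degrees=True))
E
```

```text
22.075 [-0.47  0.47 -0.17 -0.56 -1.03  0.35] [-0.5824519   0.07442019 -5.71352134] [-1.40872712  0.69948997  0.02481283]
tcp [ 0.4827 -0.2402  0.0738] shift units tool [-0.48 -0.04 -0.11]
turn units [ 0.03 -6.47  0.  ]
```

Tracking well, so I'll finish the turn.

Emit:
{"fn": "move_arm", "kwargs": {"commands": [[0,-1,0,0,0,0,0],[0,-1,0,0,0,0,0],[0,-1,0,0,0,0,0],[0,-1,0,0,0,0,0],[0,-1,0,0,0,0,0],[0,-1,0,0,0,0,0],[0,-0.48,0,0,0,0,0],[0,0,0,0,0,0,0],[0,0,0,0,0,0,0]]}}

```text
time_s: 23.2
tcp_pos: [0.4834, -0.2404, 0.074]
tool_rot: [-0.449, 0.71, 0.29, 0.459]
ft_force: [1.2, 0.5, -5.7]
grip_width: 0.573
gripper_force: 45.0
```

```bash
python3 - <<'E'
from h import *
s,p,r=st(); print(s["time_s"],s["joints"].round(2),s["ft_force"],s["wrist_torque"])
go([.4867,-.2337,.08],down(244.5)*R.from_euler("y",-66,degrees=True))
print(r.as_matrix().round(3))
im=ctrl.camera("side")[:,:,::-1]; cv2.imwrite("pics/s2.png",cv2.resize(im[80:230,200:400],None,fx=4,fy=4,interpolation=cv2.INTER_CUBIC))
E
```

```text
23.2 [-0.8   0.73  0.02 -1.03 -1.54  0.79] [ 1.16814594  0.47938051 -5.67141181] [-2.76029502  1.22030033  0.00832154]
tcp [ 0.4834 -0.2404  0.074 ] shift units tool [-0.43 -0.01  0.22]
turn units [ 0.02 -0.04  0.01]
[[-0.176 -0.903  0.391]
 [-0.371  0.429  0.824]
 [-0.912  0.    -0.41 ]]
```

View pics/s2.png

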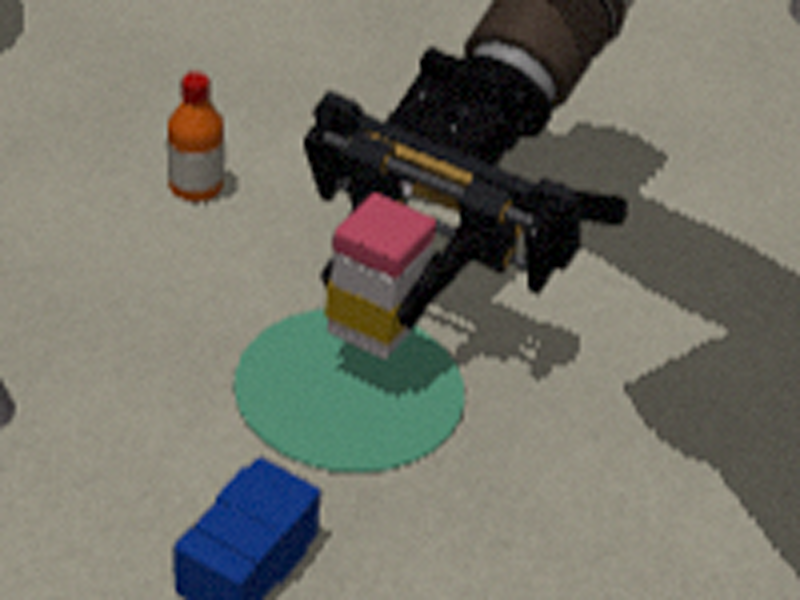

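The tin is upright with its lid up. It hangs slightly behind the mat's middle, so I'll shift it and lower it slowly.

Emit:
{"fn": "move_arm", "kwargs": {"commands": [[0,0,0,0.1,0.04,0.2,0],[0,0,0,0.2,0,0.4,0],[0,0,0,0.2,0,0.4,0],[0,-0.04,0,0.2,0,0.4,0],[0,0,0,0.08,0,0.23,0],[0,0,0,0,0,0,0],[0,0,0,0,0,0,0]]}}

```text
time_s: 24.12
tcp_pos: [0.4928, -0.219, 0.0468]
tool_rot: [-0.448, 0.708, 0.291, 0.461]
ft_force: [0.3, -0.1, -5.0]
grip_width: 0.572
gripper_force: 45.0
```

Emit:
{"fn": "move_arm", "kwargs": {"commands": [[0,0,0,0.09,0,0.04,0],[0,0,0,0.05,0,0.02,0],[0,0,0,0.045,0,0.02,0],[0,0,0,0,0,0,0],[0,0,0,0,0,0,0]]}}

```text
time_s: 24.75
tcp_pos: [0.4927, -0.2189, 0.0427]
tool_rot: [-0.448, 0.708, 0.291, 0.461]
ft_force: [1.0, 0.2, -4.5]
grip_width: 0.569
gripper_force: 45.0
```

```bash
python3 - <<'E'
from h import *
s,p,r=st(); print(s["time_s"],s["ft_force"],s["wrist_torque"])
go([.4867,-.2337,.08],down(244.5)*R.from_euler("y",-66,degrees=True))
z=r.as_matrix()[:,2]; print("tin",p-.0187*z+[.0007,.0014,0])
E
```

```text
24.75 [ 1.00431744  0.19981718 -4.50517425] [-2.83700083e+00  1.25425442e+00  9.68504585e-04]
tcp [ 0.4927 -0.2189  0.0427] shift units tool [-1.38 -0.05 -1.49]
turn units [0.01 0.02 0.01]
tin [ 0.48607743 -0.23291792  0.05026402]
```

Not touching yet, so I'll lower in half-millimetre steps.

Emit:
{"fn": "move_arm", "kwargs": {"commands": [[0,0,0,0.025,0,0.01,0],[0,0,0,0.02,0,0.01,0],[0,0,0,0,0,0,0]]}}

```text
time_s: 25.12
tcp_pos: [0.4927, -0.2188, 0.0416]
tool_rot: [-0.448, 0.708, 0.291, 0.461]
ft_force: [0.4, -1.1, -4.7]
grip_width: 0.575
gripper_force: 45.0
```

Emit:
{"fn": "move_arm", "kwargs": {"commands": [[0,0,0,0.02,0,0.01,0],[0,0,0,0,0,0,0]]}}

```text
time_s: 25.38
tcp_pos: [0.4927, -0.2188, 0.0412]
tool_rot: [-0.448, 0.708, 0.291, 0.461]
ft_force: [0.7, -0.5, -3.4]
grip_width: 0.565
gripper_force: 45.0
```

Emit:
{"fn": "move_arm", "kwargs": {"commands": [[0,0,0,0.01,0,0.005,0],[0,0,0,0,0,0,0]]}}

```text
time_s: 25.62
tcp_pos: [0.4927, -0.2188, 0.041]
tool_rot: [-0.448, 0.708, 0.291, 0.461]
ft_force: [0.4, 0.5, -4.7]
grip_width: 0.572
gripper_force: 45.0
```

Emit:
{"fn": "move_arm", "kwargs": {"commands": [[0,0,0,0.02,0,0.01,0],[0,0,0,0,0,0,0]]}}

```text
time_s: 25.88
tcp_pos: [0.4927, -0.2188, 0.0405]
tool_rot: [-0.448, 0.708, 0.291, 0.461]
ft_force: [0.5, -0.2, -4.7]
grip_width: 0.571
gripper_force: 45.0
```

Emit:
{"fn": "move_arm", "kwargs": {"commands": [[0,0,0,0.02,0,0.01,0],[0,0,0,0,0,0,0]]}}

```text
time_s: 26.12
tcp_pos: [0.4927, -0.2188, 0.04]
tool_rot: [-0.448, 0.708, 0.292, 0.461]
ft_force: [-0.6, 0.4, -4.2]
grip_width: 0.576
gripper_force: 45.0
```

Emit:
{"fn": "move_arm", "kwargs": {"commands": [[0,0,0,0.02,0,0.01,0],[0,0,0,0,0,0,0]]}}

```text
time_s: 26.38
tcp_pos: [0.4927, -0.2188, 0.0396]
tool_rot: [-0.448, 0.709, 0.291, 0.461]
ft_force: [-0.2, 0.2, -5.1]
grip_width: 0.575
gripper_force: 45.0
```

Emit:
{"fn": "move_arm", "kwargs": {"commands": [[0,0,0,0.03,0,0.013,0],[0,0,0,0,0,0,0]]}}

```text
time_s: 26.62
tcp_pos: [0.4927, -0.2187, 0.039]
tool_rot: [-0.448, 0.708, 0.291, 0.461]
ft_force: [-0.5, -0.0, -4.6]
grip_width: 0.572
gripper_force: 45.0
```

Emit:
{"fn": "move_arm", "kwargs": {"commands": [[0,0,0,0.03,0,0.013,0],[0,0,0,0,0,0,0]]}}

```text
time_s: 26.88
tcp_pos: [0.4927, -0.2188, 0.0383]
tool_rot: [-0.448, 0.708, 0.291, 0.461]
ft_force: [-0.5, 0.1, -4.7]
grip_width: 0.576
gripper_force: 45.0
```

```bash
python3 - <<'E'
from h import *
im=ctrl.camera("side")[:,:,::-1]; cv2.imwrite("pics/s3.png",cv2.resize(im[120:195,240:340],None,fx=8,fy=8,interpolation=cv2.INTER_CUBIC))
E
```

```text
(no output)
```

View pics/s3.png

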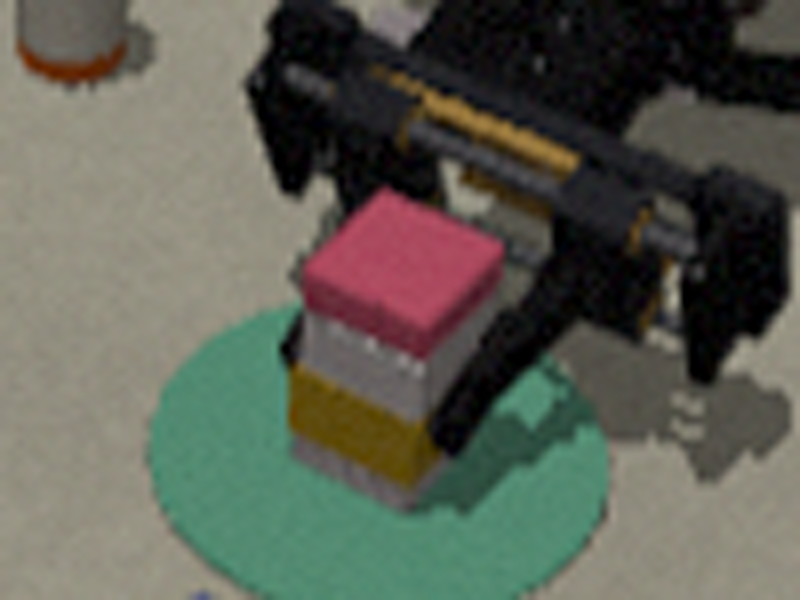

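The tin is over the mat with its bottom corner near (410,508) and looks nearly down. I'll keep lowering until the load comes off.

Emit:
{"fn": "move_arm", "kwargs": {"commands": [[0,0,0,0.03,0,0.013,0],[0,0,0,0,0,0,0]]}}

```text
time_s: 27.18
tcp_pos: [0.4928, -0.2188, 0.0381]
tool_rot: [-0.448, 0.708, 0.291, 0.461]
ft_force: [-1.4, -1.0, -2.8]
grip_width: 0.571
gripper_force: 45.0
```

Emit:
{"fn": "move_arm", "kwargs": {"commands": [[0,0,0,0.03,0,0.013,0],[0,0,0,0,0,0,0]]}}

```text
time_s: 27.42
tcp_pos: [0.4927, -0.2188, 0.0381]
tool_rot: [-0.448, 0.708, 0.292, 0.462]
ft_force: [-2.1, -0.8, 2.7]
grip_width: 0.572
gripper_force: 45.0
```

Emit:
{"fn": "move_arm", "kwargs": {"commands": [[0,0,0,0.03,0,0.013,0],[0,0,0,0,0,0,0]]}}

```text
time_s: 27.68
tcp_pos: [0.4927, -0.2188, 0.0381]
tool_rot: [-0.448, 0.707, 0.292, 0.462]
ft_force: [-2.2, -2.7, 5.6]
grip_width: 0.571
gripper_force: 45.0
```

Emit:
{"fn": "move_arm", "kwargs": {"commands": [[0,0,0,-0.05,0,-0.02,0],[0,0,0,0,0,0,0],[0,0,0,0,0,0,0.6],[0,0,0,0,0,0,0.65],[0,0,0,0,0,0,0.85],[0,0,0,0,0,0,0.85],[0,0,0,0,0,0,0.85],[0,0,0,0,0,0,0.85]]}}

```text
time_s: 28.68
tcp_pos: [0.4928, -0.2188, 0.0374]
tool_rot: [-0.448, 0.708, 0.291, 0.461]
ft_force: [0.7, 0.6, -0.0]
grip_width: 0.845
gripper_force: 0.0
```

Emit:
{"fn": "move_arm", "kwargs": {"commands": [[0,0,0,0,0,-0.3,0.85],[0,0,0,0,0,-0.6,0.85],[0,0,0,0,0,-0.8,0.85],[0,0,0,0,0,-0.8,0.85],[0,0,0,0,0,-0.8,0.85],[0,0,0,0,0,-0.8,0.85],[0,0,0,0,0,-0.5,0.85],[0,0,0,0,0,-0.4,0.85],[0,0,0,0,0,0,0.85],[0,0,0,0,0,0,0.85]]}}

```text
time_s: 29.92
tcp_pos: [0.4536, -0.3009, 0.0779]
tool_rot: [-0.448, 0.708, 0.292, 0.461]
ft_force: [0.9, -0.3, 0.3]
grip_width: 0.849
gripper_force: 0.0
```

```bash
python3 - <<'E'
from h import *
s,p,r=st(); print(s["time_s"],p,s["ft_force"],s["wrist_torque"])
im=ctrl.camera("side")[:,:,::-1]; cv2.imwrite("pics/s4.png",cv2.resize(im[90:384,130:512],(780,600),interpolation=cv2.INTER_CUBIC))
im=ctrl.camera("top")[:,:,::-1]; cv2.imwrite("pics/t4.png",cv2.resize(im[165:285,60:420],(800,267),interpolation=cv2.INTER_CUBIC))
E
```

```text
29.925 [ 0.45359435 -0.30091418  0.07785697] [ 0.86442778 -0.28821916  0.33853846] [-1.69905644  0.74130271 -0.01869415]
```

View pics/s4.png

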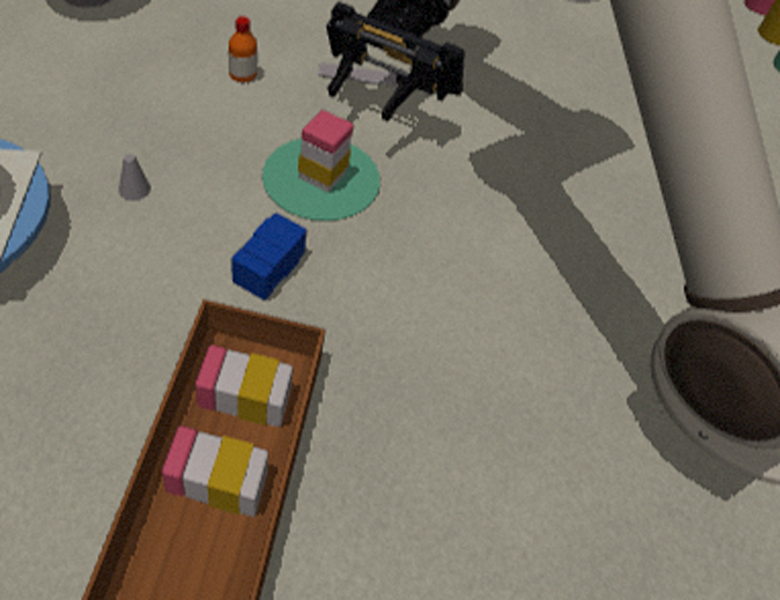

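View pics/t4.png

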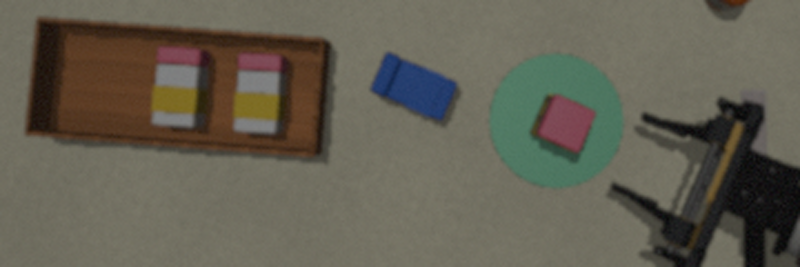

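The tin stands upright at (566,123), near the mat centre at (556,120), with its lid up and the gripper clear of it. The other two tins are still lying in the tray.

```bash
python3 -c "
from rig import ctrl
print(ctrl.finish_job())"
```

```text
the job is handed in; nothing more can be done
None
```

I handed the job in at about 30 s: the first tin I lifted weighed about 5 N, so I took it as the full one without lifting the others, laid it on the mat, let go, regripped it and stood it upright near the middle, lid up; the last pictures show the other two still lying in the tray, and no verdict came back.

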